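# Reset an open receipt printer and shut its lid

### The arm

A 6-joint arm with a two-finger parallel gripper is mounted at the origin on the work surface. World frame = base frame: x ahead of the robot, y to its left, z up, the work surface at z = 0. Lengths are in mm, angles in rad, forces in N, time in s.
With the tool pointing down it reaches from about 350 to 975 mm from the base axis. Payload 7.1 kg.
Tool frame: the origin (TCP) lies between the finger pads; the fingertips stand 19 mm ahead of it and the grasp point (between the pads) is the TCP (ctrl.tcp_to_tips is the distance from the TCP to the fingertips, in mm); z points along the fingers, y is the line along which they close (so a half turn about z gives the same grasp; the last joint's range is limited). The gripper opens to 88 mm and grips with 3 to 60 N. Pads are 20 mm wide; open, the fingers measure 115 mm over their backs; the gripper's body (75 mm by 178 mm) begins 61 mm behind the grasp point.
Start: joints at [1.118, 0.423, 1.63, -0, 1.089, -0.019], TCP at [262.669, 567.107, 241.675] pointing down, gripper open.
Joint ranges: [-3, 3], [-0.9, 2.11], [0.09, 2.58], [-1.31, 4.45], [0.11, 2.69], [-2.54, 2.54]. Speed limits (rad/s): [2.39, 2.39, 3.01, 3.14, 3.14, 3.14].

### API

Orientations are given as a rotation vector (axis times angle).
In Python, from workcell import status, optics, ctrl gives the robot as it stands. The module is installed in compiled form; this text tells all that it offers.
- The arm moves only by the shell command python3 -m inch 'ROWS'. ROWS is JSON, a list that holds one entry, the list of rows, each a list of 7 numbers: the shift along the tool's x, y, z in mm, then the turn, a rotation vector about the tool's x, y, z in rad, then the opening in per cent of the stroke, from 0 (shut) to 100 (fully open). A call has 1 to 20 rows; each row is the pose to reach, as a shift and turn from the pose commanded when the call began, along the tool's axes at that moment; what a row does not reach only later rows make up. A row lasts 1/10 s, in which the tool goes at most 50 mm and 8.59 degrees, less where a joint would pass 70% of its speed; a pose out of reach is approached as far as the arm can. A call with a gripper value outside its range is refused whole. The fingers move at their own pace and stop on an object; the grip force is fixed at half the most. Time passes only in rows, so rows that repeat a pose let the fingers close. It gives the time, the measured TCP pose, the force, the opening and the grip force at its end, in the units of the state.
- status.get_obs(): the state, without advancing time (a new reading comes with each control period).
- optics.get_image(name): name is "scene" or "top" or "wrist"; returns a dict with "frame" (420x560x3 uint8, red, green, blue), "fx", "fy", "cx", "cy" (pixels), "rvec" (rotation vector, rad) and "tvec" (3), from world to camera coordinates, as OpenCV has them; the wrist camera has in their place "hand_eye" (4x4, takes a point from camera to tool coordinates, whose origin is the TCP and whose axes are the flange's). Camera axes: x right, y down, z forward; pixel columns grow to the right and rows downward; lengths in mm; the calibration is good to about 2 mm. A picture is of the moment at which its call begins: read the wrist's pose just before it. There is no depth.
- ctrl.close_job(): hands the job in; it is judged then, once.
The state is a dict: "t": time; "qpos": joint angles; "qvel": joint speeds; "joint_torque": joint torques, N m; "ee_pos": TCP position; "orientation": TCP orientation; "ft_force": force on the tool from outside, world axes, zero at the start; "moment": the same for the moment, N m; "width": finger opening in mm; "grasp_force": force on a finger pad.
Only numpy, scipy, OpenCV 4.12 (cv2) and the standard library are available. Lean on these libraries where they do the work, as an engineer would, in place of code of your own. Each camera call takes 0.05 s, during which the arm holds its last target. There are 200 camera calls.

### The job

The portable receipt printer on the bench lies open for service. With shut fingertips reach down into its paper bay, press the sunken orange reset key fully home and keep it down for a full second; let it spring back, then push the printer's lid over and down until it is fully shut. Push gently, pick nothing up, leave the printer where it stands and everything else on the bench undisturbed.

Things in the scene. Friction and masses are not known exactly. Their poses are not given: they have to be found in the camera images.
- printer: Loose portable receipt printer, 0.5 to 0.7 kg, charcoal box 130 x 90 x 52 mm (its x, y, z) on a 2 mm bench mat: its underside is 2 mm above the work surface. Origin: centre of its underside, z up; +x towards its front deck (two grey keys, lights, steel tear bar; 52 mm high), -x towards the lid hinge, on the robot's side.
- bay (a point): Centre of the mouth of the open paper bay, printer frame (-20, 0, 46) mm, axes as the printer's. The bay is a well with upright walls, 64 mm along the printer's x and 64 mm along y, its grey floor 28 mm below this point. Walls 13 mm thick at the sides and the hinge; cheeks 4.5 mm thick along the outer sides rise 6 mm above this point.
- key_top (a point): Centre of the top of the orange round reset key (14 mm across, in a white ring) on the floor of the paper bay; printer frame (-21, 0, 28) mm when up: 10 mm proud of the bay floor, 24 mm below the top of the printer. Moves down with the key.
- reset_key (a joint): Travel of the reset key in m: 0 up, 0.005 fully down (straight down). A spring pushes it back up: it starts to move at 1.2 N and is fully down at 4.2 N. 5 mm of key still stand proud of the bay floor when it is fully down.
- lid (a joint): Angle of the lid in rad: 0 shut (level, flush with the front deck), at the start 2.0 to 2.25 (thrown back past upright, leaning towards the hinge side), stop at 2.5. The hinge is stiff (0.03 N m of friction) and the lid stays where it is left; no latch, 50 g. Push its outer side or free edge up and over; a hard level push at hinge height only slides the printer.
- lid_hinge (a point): Middle of the lid's hinge axis: printer frame (-58, 0, 49) mm. The axis runs along the printer's y.
- lid_edge (a point): Middle of the lid's free edge, 68 mm from the hinge axis, at mid-thickness. The lid is a charcoal plate 68 x 78 x 6 mm; near the free edge its inner side carries a black rubber roller 10 mm in diameter, 56 mm long, reaching 15 mm from the plate's mid-plane. Its outer side (the top when shut) is flat.
- paper_roll: Bystander: white paper roll standing on end beside the printer, 40 mm in diameter, 57 mm high; origin at the centre of its foot.
- dish: Bystander: round steel screw dish beside the printer, 72 mm across, 16 mm high; origin at the centre of its foot.
- flux: Bystander: white bottle with a red cap, 36 mm in diameter, 95 mm high; origin at the centre of its foot.
- driver: Bystander: screwdriver with a blue handle lying on the mat, 160 mm long along its x; origin at its underside.
- prytool: Bystander: black and blue pry tool with a flat steel blade lying on the mat, 134 mm long along its x, 10 mm high; origin at its underside.
- tweezers: Bystander: steel tweezers lying on the blue tool plate to the left, 130 mm long along its x, 6 mm high; origin at its underside.
Mind the look-alikes: they are no part of the job. What is shaped like the printer but pink is not meant.

How it is judged:
By the outcome, as a careful person would: the job done as asked, in the order asked, and still so for the second after the job is handed in, with the robot touching nothing.
It also fails if it takes over 51 s, if anything falls off the work surface, if the arm or the gripper's body presses on something with over 40 N, if the wrist force passes 120 N, or if a joint passes its speed limit or range.

## Working session

There is one attempt and no reset: what is moved stays moved. The work goes in short steps, Python scripts to look and compute and a shell command to move; the robot and the scene stay as the last step left them, time stands still between calls to the robot, and variables do not carry over. Pictures are saved under pics/ and viewed, at most 10 in all, crops included, and the job is handed in when it is done.

```bash
mkdir -p pics
cat > h.py <<'E'
import numpy as np, cv2, pickle
from workcell import status, optics, ctrl
def grab(n):
    o=status.get_obs(); d=optics.get_image(n); d['obs']=o
    cv2.imwrite(f'pics/{n}_{o["t"]:.2f}.png',d['frame'][:,:,::-1]); pickle.dump(d,open(f'{n}.pkl','wb')); return d
def load(n): return pickle.load(open(f'{n}.pkl','rb'))
def campose(d):
    if 'hand_eye' in d:
        H=np.array(d['hand_eye']); R=cv2.Rodrigues(np.array(d['obs']['orientation'],float))[0]
        return R@H[:3,:3], R@H[:3,3]+np.array(d['obs']['ee_pos'])
    R=cv2.Rodrigues(np.array(d['rvec'],float))[0]; return R.T, -R.T@np.array(d['tvec'],float).ravel()
def ray(d,u,v,z):
    R,c=campose(d); k=R@np.array([(u-d['cx'])/d['fx'],(v-d['cy'])/d['fy'],1]); return c+k*(z-c[2])/k[2]
def proj(d,p):
    R,c=campose(d); q=R.T@(np.array(p,float)-c); return d['fx']*q[0]/q[2]+d['cx'], d['fy']*q[1]/q[2]+d['cy']
E
python3 - <<'E'
from h import *
a=grab('scene');b=grab('top')
cv2.imwrite('pics/s.png',a['frame'][:,:,::-1]);cv2.imwrite('pics/t.png',b['frame'][:,:,::-1])
for d in (a,b): print(campose(d),d['fx'])
print(b['obs'],ctrl.tcp_to_tips)
E
```

```text
(array([[ 0.54164742,  0.65207339, -0.5304888 ],
       [ 0.84058228, -0.41543559,  0.34761286],
       [ 0.00628517, -0.63420309, -0.77314095]]), array([1016.14750806, -392.29627267,  947.16224684])) 386.3565012276434
(array([[ 1.01690807e-02, -9.91685019e-01,  1.28286445e-01],
       [-9.99946781e-01, -1.03082017e-02, -4.20541059e-04],
       [ 1.73944682e-03, -1.28275342e-01, -9.91737068e-01]]), array([ 299.77751523,   18.66120394, 1121.89483535])) 403.47617968780224
{'t': 0.05, 'qpos': array([ 1.11802187e+00,  4.23789062e-01,  1.63069927e+00, -1.71090555e-05,
        1.08858091e+00, -1.89851407e-02]), 'qvel': array([-0.00020245, -0.00078999, -0.00051515, -0.0016837 ,  0.00031465,
        0.00094098]), 'joint_torque': array([ 4.91686581e-05, -5.46076798e+01, -2.74618649e+01,  6.45168079e-02,
        1.88057392e-02, -3.98578118e-05]), 'ee_pos': array([262.43690792, 566.65143514, 240.93035629]), 'orientation': array([-6.75981257e-01, -3.06766575e+00,  2.26051263e-03]), 'ft_force': array([-0.31785956,  0.54836517, -0.95674555]), 'moment': array([-0.05289571,  0.00467776,  0.03189004]), 'grasp_force': 0.0, 'width': 87.83317598841981} 19.0
```

View pics/s.png

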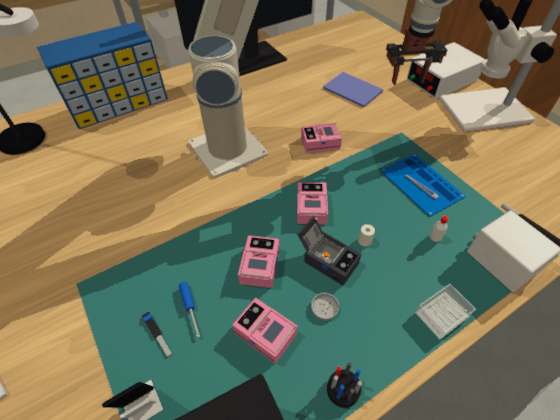

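View pics/t.png

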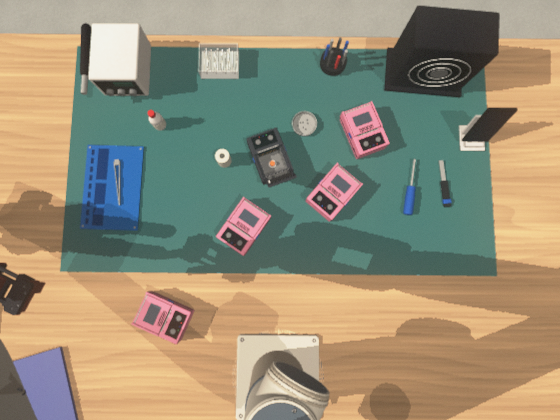

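The charcoal open printer is at top pixel (271,157) and scene pixel (332,252). The four pink look-alikes are at top (364,130), (335,192), (244,226) and (163,317), and are not meant. The orange key shows at top ~(271,163). Next is one close crop to check that choice.

Run:
```python
from h import *
a=load('scene');b=load('top')
A=cv2.resize(a['frame'][210:290,285:385,::-1],(400,320),interpolation=cv2.INTER_CUBIC)
B=cv2.resize(b['frame'][117:197,220:320,::-1],(400,320),interpolation=cv2.INTER_CUBIC)
cv2.imwrite('pics/crop.png',np.hstack([A,B]))
for n,d,(x0,x1,y0,y1) in(('s',a,(285,385,210,290)),('t',b,(220,320,117,197))):
    h=cv2.cvtColor(d['frame'],cv2.COLOR_RGB2HSV)[y0:y1,x0:x1]
    m=cv2.inRange(h,(5,140,110),(20,255,255)); ys,xs=np.nonzero(m); u,v=xs.mean()+x0,ys.mean()+y0
    print(n,len(xs),u,v,ray(d,u,v,30).round(1))
```

```text
s 22 325.72727272727275 253.95454545454544 [574.4  18.4  30. ]
t 16 271.625 163.125 [572.   21.2  30. ]
```

View pics/crop.png

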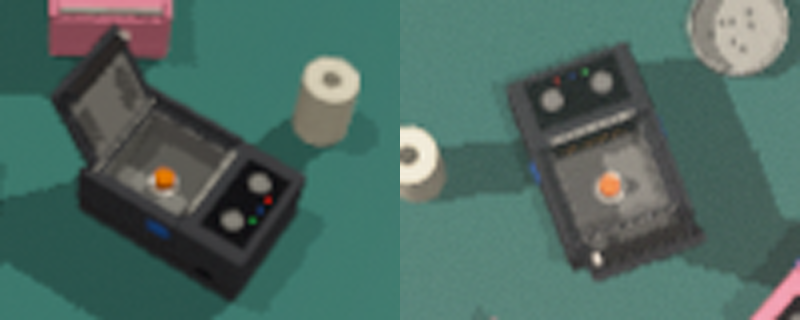

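The crop confirms it: a charcoal printer with an open lid, the orange key in its white ring at scene (326,254) / top (272,163), the two grey deck keys at top (258,142) and (270.5,137.5), and the lid leaning towards the robot.

```bash
cat >> h.py <<'E'
def rel(p,yaw,o=None):
    "rows from current pose to TCP p, tool down, tool y along printer y (yaw of printer)"
    o=o or status.get_obs(); R=cv2.Rodrigues(np.array(o['orientation'],float))[0]
    c,s=np.cos(yaw),np.sin(yaw); T=np.array([[-c,-s,0],[-s,c,0],[0,0,-1]]).astype(float)
    return (R.T@(np.array(p)-o['ee_pos'])).round(1), cv2.Rodrigues(R.T@T)[0].ravel().round(3)
E
python3 - <<'E'
from h import *
b=load('top')
k1=ray(b,258,142,54);k2=ray(b,270.5,137.5,54);d=k1-k2;yaw=np.arctan2(-d[0],d[1]);print(k1,k2,yaw)
o=status.get_obs();print(rel([573,20,240],yaw))
w=optics.get_image('wrist');print(np.array(w['hand_eye']).round(2),w['fx'])
E
```

```text
[624.57288502  58.96290314  54.        ] [637.6109541   24.99979492  54.        ] 0.36654104096380263
(array([-511.6, -365.6,    1.5]), array([-0.001, -0.001, -0.8  ]))
[[ 0.0000e+00 -9.7000e-01 -2.5000e-01  7.0030e+01]
 [ 1.0000e+00  0.0000e+00 -0.0000e+00 -5.0000e-02]
 [ 0.0000e+00 -2.5000e-01  9.7000e-01 -1.4344e+02]
 [ 0.0000e+00  0.0000e+00  0.0000e+00  1.0000e+00]] 317.163678917383
```

```bash
python3 -m inch '[[[-512,-366,0,0,0,-0.8,0],[-512,-366,0,0,0,-0.8,0],[-512,-366,0,0,0,-0.8,0],[-512,-366,0,0,0,-0.8,0],[-512,-366,0,0,0,-0.8,0],[-512,-366,0,0,0,-0.8,0],[-512,-366,0,0,0,-0.8,0],[-512,-366,0,0,0,-0.8,0],[-512,-366,0,0,0,-0.8,0],[-512,-366,0,0,0,-0.8,0],[-512,-366,0,0,0,-0.8,0],[-512,-366,0,0,0,-0.8,0],[-512,-366,0,0,0,-0.8,0],[-512,-366,0,0,0,-0.8,0],[-512,-366,0,0,0,-0.8,0],[-512,-366,0,0,0,-0.8,0],[-512,-366,0,0,0,-0.8,0],[-512,-366,0,0,0,-0.8,0]]]'
python3 - <<'E'
from h import *
d=grab('wrist'); cv2.imwrite('pics/w1.png',d['frame'][:,:,::-1])
print(d['obs']['ee_pos'],d['obs']['orientation'],d['obs']['ft_force'])
h=cv2.cvtColor(d['frame'],cv2.COLOR_RGB2HSV); m=cv2.inRange(h,(5,140,110),(20,255,255))
n,l,s,c=cv2.connectedComponentsWithStats(m)
for i in range(1,n):
    if s[i,4]>20: print(s[i],c[i],ray(d,*c[i],30))
E
```

```text
t: 1.95
ee_pos: [573.0, 21.0, 241.8]
orientation: [0.575, -3.089, -0.0]
ft_force: [-0.2, 0.4, -0.7]
width: 0.5
grasp_force: 0.0
[572.96324729  20.95929738 241.78418449] [ 5.74688218e-01 -3.08853371e+00 -1.01170564e-04] [-0.16822201  0.41487124 -0.6934867 ]
[279 179  11   6  21] [283.23809524 180.61904762] [568.29785037  17.13409772  30.        ]
[277 281   5  65 219] [279.47945205 312.65296804] [728.60788729  73.64045001  30.        ]
[289 281   5  65 203] [291.16256158 311.63054187] [721.88614722  86.94465274  30.        ]
[  46  361  368   16 3787] [256.16583047 370.7702667 ] [822.45438147  75.94400394  30.        ]
```

View pics/w1.png

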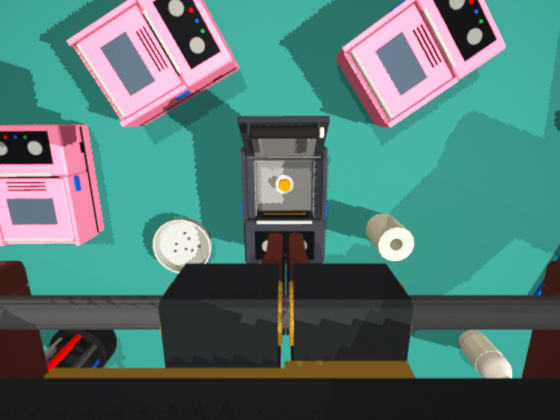

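The wrist view looks from the hinge side with image down = printer front. The key is at (285,185), the lid's far edge at row ~118 (columns 239–329), the tear bar at row 222, and the printer is square to the tool.

Run:
```python
from h import *
d=load('wrist'); f=d['frame']; h=cv2.cvtColor(f,cv2.COLOR_RGB2HSV)
m=cv2.inRange(h,(5,120,110),(30,255,255)); m[:170]=0;m[200:]=0;m[:,:265]=0;m[:,305:]=0
ys,xs=np.nonzero(m); k=((xs.min()+xs.max())/2,(ys.min()+ys.max())/2); print(k,np.ptp(xs),np.ptp(ys))
K=ray(d,*k,30);print('key',K)
p1,p2=ray(d,258,222,54),ray(d,313,222,54);e=p1-p2;print('yaw',np.arctan2(e[0],-e[1]),np.linalg.norm(e))
yaw=.367;ex=np.array([np.cos(yaw),np.sin(yaw),0]);O=K+21*ex;O[2]=2
R,c=campose(d)
for v in(116,118,122):
    r=R@np.array([(284-d['cx'])/d['fx'],(v-d['cy'])/d['fy'],1])
    for t in range(200,400,4):
        q=c+r*t-O; x,z=q@ex+58,q[2]-49; 
        if abs(np.hypot(x,z)-68)<3.2 : print(v,round(np.hypot(x,z),1),round(np.arctan2(z,x),3))
s=load('scene');t=load('top')
for n,dd in(('s',s),('t',t)): print(n,proj(dd,K))
print('O',O,rel(K+[0,0,15],yaw))
```

```text
(np.float64(284.0), np.float64(185.0)) 12 12
key [572.70262345  19.756716    30.        ]
yaw 0.3687924038794444 60.20372702434023
116 70.6 2.125
116 67.2 2.159
116 65.2 -2.216
116 68.6 -2.18
118 70.1 2.102
118 66.6 2.135
118 66.9 -2.157
118 70.4 -2.125
122 69.3 2.056
122 65.7 2.085
122 67.0 -2.076
122 70.6 -2.048
s (np.float64(325.77576709452313), np.float64(253.31495020464595))
t (np.float64(272.1630949716177), np.float64(162.86695166674002))
O [592.30419134  27.29186937   2.        ] (array([  0.8,  -0.9, 196.8]), array([0.   , 0.   , 0.001]))
```

```bash
python3 -m inch '[[[1,-1,50,0,0,0,0],[1,-1,100,0,0,0,0],[1,-1,140,0,0,0,0],[1,-1,165,0,0,0,0],[1,-1,180,0,0,0,0],[1,-1,186,0,0,0,0],[1,-1,190,0,0,0,0],[1,-1,190,0,0,0,0]]]'
```

```text
t: 2.8
ee_pos: [573.5, 18.7, 52.4]
orientation: [-0.572, 3.088, -0.0]
ft_force: [-0.3, -0.0, -0.7]
width: 0.6
grasp_force: 0.0
```

```bash
python3 -m inch '[[[0,0,1.5,0,0,0,0],[0,0,3,0,0,0,0],[0,0,4,0,0,0,0],[0,0,5,0,0,0,0],[0,0,5,0,0,0,0]]]'
```

```text
t: 3.3
ee_pos: [573.5, 18.5, 47.1]
orientation: [-0.572, 3.088, -0.0]
ft_force: [1.2, -0.8, 1.6]
width: 0.8
grasp_force: 1.3
```

```bash
python3 -m inch '[[[0,0,1,0,0,0,0],[0,0,2,0,0,0,0],[0,0,3,0,0,0,0],[0,0,3.6,0,0,0,0],[0,0,3.6,0,0,0,0]]]'
```

```text
t: 3.8
ee_pos: [573.5, 18.5, 44.1]
orientation: [-0.572, 3.088, -0.0]
ft_force: [-0.2, 0.8, 13.0]
width: 0.6
grasp_force: 6.4
```

```bash
python3 -m inch '[[[0,0,-0.2,0,0,0,0],[0,0,-0.2,0,0,0,0],[0,0,-0.2,0,0,0,0],[0,0,-0.2,0,0,0,0],[0,0,-0.2,0,0,0,0],[0,0,-0.2,0,0,0,0],[0,0,-0.2,0,0,0,0],[0,0,-0.2,0,0,0,0],[0,0,-0.2,0,0,0,0],[0,0,-0.2,0,0,0,0],[0,0,-0.2,0,0,0,0],[0,0,-0.2,0,0,0,0],[0,0,-0.2,0,0,0,0],[0,0,-0.2,0,0,0,0],[0,0,-0.2,0,0,0,0],[0,0,-0.2,0,0,0,0]]]'
```

```text
t: 5.4
ee_pos: [573.5, 18.5, 44.2]
orientation: [-0.572, 3.088, -0.0]
ft_force: [-0.5, -0.9, 11.0]
width: 0.3
grasp_force: 5.5
```

```bash
python3 -m inch '[[[0,0,-2,0,0,0,0],[0,0,-5,0,0,0,0],[0,0,-12,0,0,0,0],[0,0,-40,0,0,0,0],[0,0,-85,0,0,0,0],[0,0,-125,0,0,0,0],[0,0,-146,0,0,0,0],[30,1,-146,0,0,0,0],[70,1.5,-146,0,0,0,0],[100,1.5,-146,0,0,0,0],[114,1.5,-146,0,0,0,0],[114,1.5,-130,0,0,0,0],[114,1.5,-95,0,0,0,0],[114,1.5,-75,0,0,0,0],[114,1.5,-67,0,0,0,0],[114,1.5,-67,0,0,0,0]]]'
python3 - <<'E'
from h import *
d=grab('wrist'); s=grab('scene'); 
cv2.imwrite('pics/c2.png',np.hstack([cv2.resize(d['frame'][...,::-1],(400,300)),cv2.resize(s['frame'][170:320,240:440,::-1],(400,300))]))
O=np.array([592.3,27.3,2]);yaw=.367;R=cv2.Rodrigues(np.array([0,0,yaw]))[0]
print((R.T@(d['obs']['ee_pos']-O)).round(1))
E
```

```text
t: 7.0
ee_pos: [465.5, -20.8, 109.4]
orientation: [0.572, -3.087, -0.001]
ft_force: [0.8, -0.1, 0.1]
width: 0.6
grasp_force: 0.0
[-135.6    0.6  107.4]
```

View pics/c2.png

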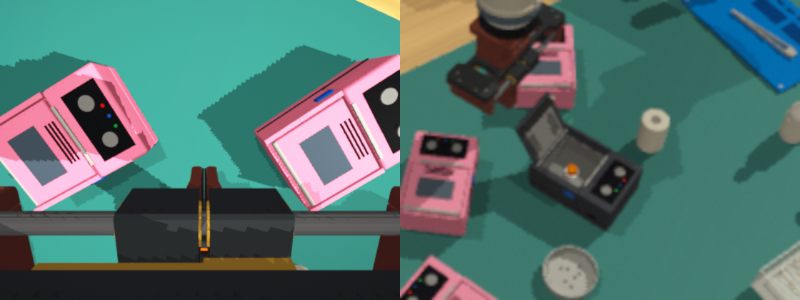

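The crop shows the key sprung back up at (570,170), the lid still open, and the gripper behind it, clear of the pink printers. Now push the lid over.

```bash
python3 -m inch '[[[-10,0,0,0,0,0,0],[-20,0,0,0,0,0,0],[-25,0,0,0,0,0,0],[-28,0,0,0,0,0,0],[-31,0,0,0,0,0,0],[-34,0,0,0,0,0,0],[-37,0,0,0,0,0,0],[-40,0,0,0,0,0,0],[-43,0,0,0,0,0,0],[-46,0,0,0,0,0,0],[-49,0,0,0,0,0,0],[-52,0,0,0,0,0,0],[-55,0,0,0,0,0,0],[-58,0,0,0,0,0,0],[-61,0,0,0,0,0,0],[-64,0,0,0,0,0,0],[-67,0,0,0,0,0,0],[-70,0,0,0,0,0,0]]]'
```

```text
t: 8.9
ee_pos: [531.3, 4.2, 110.2]
orientation: [0.572, -3.089, -0.0]
ft_force: [-1.0, -0.7, -0.7]
width: 0.6
grasp_force: 0.4
```

```bash
python3 -m inch '[[[-3,0,0,0,0,0,0],[-6,0,0,0,0,0,0],[-9,0,0,0,0,0,0],[-12,0,0,0,0,0,0],[-15,0,0,0,0,0,0],[-18,0,0,0,0,0,0],[-21,0,0,0,0,0,0],[-24,0,0,0,0,0,0],[-27,0,0,0,0,0,0],[-30,0,0,0,0,0,0],[-33,0,0,0,0,0,0],[-35,0,0,0,0,0,0]]]'
python3 - <<'E'
from h import *
s=grab('scene'); 
cv2.imwrite('pics/c3.png',cv2.resize(s['frame'][190:310,260:420,::-1],(640,480)))
O=np.array([592.3,27.3,2]);yaw=.367;R=cv2.Rodrigues(np.array([0,0,yaw]))[0]
print((R.T@(s['obs']['ee_pos']-O)).round(1))
E
```

```text
t: 10.1
ee_pos: [564.3, 16.8, 110.3]
orientation: [-0.572, 3.089, -0.0]
ft_force: [-0.6, 0.7, -0.6]
width: 0.3
grasp_force: 0.2
[-29.9   0.3 108.3]
```

View pics/c3.png

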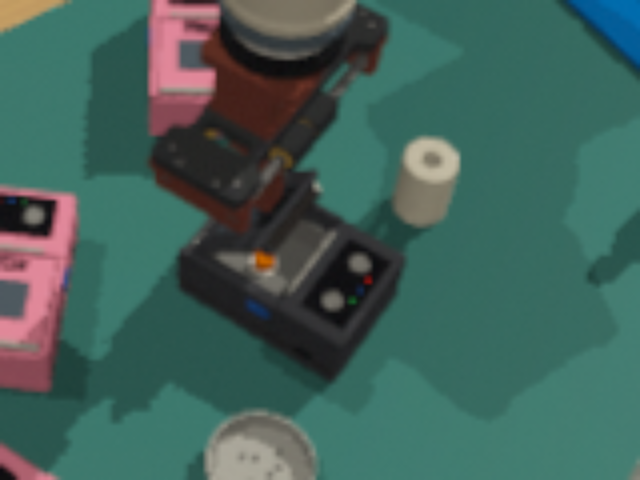

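The lid is past upright in front of the fingers, and the printer and key are where they were (key at crop (263,260)). Now follow it down.

```bash
python3 -m inch '[[[-1,0,2,0,0,0,0],[-2,0,4,0,0,0,0],[-3,0,7,0,0,0,0],[-4,0,10,0,0,0,0],[-5,0,13,0,0,0,0],[-6,0,16,0,0,0,0],[-7,0,19,0,0,0,0],[-8,0,22,0,0,0,0],[-9,0,25,0,0,0,0],[-10,0,28,0,0,0,0],[-11,0,31,0,0,0,0],[-12,0,33,0,0,0,0],[-12,0,34.5,0,0,0,0],[-12,0,34.5,0,0,0,0]]]'
```

```text
t: 11.55
ee_pos: [575.0, 21.0, 75.5]
orientation: [0.572, -3.089, -0.0]
ft_force: [-1.0, 0.5, 0.2]
width: 0.5
grasp_force: 0.0
```

```bash
python3 -m inch '[[[0,0,1,0,0,0,0],[0,0,2,0,0,0,0],[0,0,2.5,0,0,0,0],[0,0,3,0,0,0,0],[0,0,3,0,0,0,0]]]'
```

```text
t: 12.05
ee_pos: [575.2, 21.0, 73.3]
orientation: [-0.572, 3.089, -0.0]
ft_force: [-1.9, 0.1, 5.0]
width: 0.5
grasp_force: 2.6
```

```bash
python3 -m inch '[[[0,0,0.4,0,0,0,0],[0,0,0.6,0,0,0,0],[0,0,0.6,0,0,0,0],[0,0,0.6,0,0,0,0]]]'; python3 -m inch '[[[0,0,-1,0,0,0,0],[0,0,-4,0,0,0,0],[0,0,-20,0,0,0,0],[0,0,-60,0,0,0,0],[0,0,-100,0,0,0,0],[0,0,-150,0,0,0,0],[20,0,-170,0,0,0,0],[60,0,-170,0,0,0,0],[90,0,-170,0,0,0,0],[90,0,-170,0,0,0,0]]]'
python3 - <<'E'
from h import *
d=grab('wrist'); s=grab('scene'); 
cv2.imwrite('pics/c4.png',np.hstack([cv2.resize(d['frame'][...,::-1],(400,300)),cv2.resize(s['frame'][190:310,260:420,::-1],(400,300))]))
E
```

```text
t: 12.45
ee_pos: [575.3, 21.0, 73.2]
orientation: [-0.572, 3.089, -0.0]
ft_force: [-2.9, 0.1, 10.0]
width: 0.3
grasp_force: 5.1
t: 13.45
ee_pos: [487.7, -12.0, 243.1]
orientation: [0.57, -3.088, -0.0]
ft_force: [0.2, -0.4, 0.4]
width: 0.3
grasp_force: 0.0
```

View pics/c4.png

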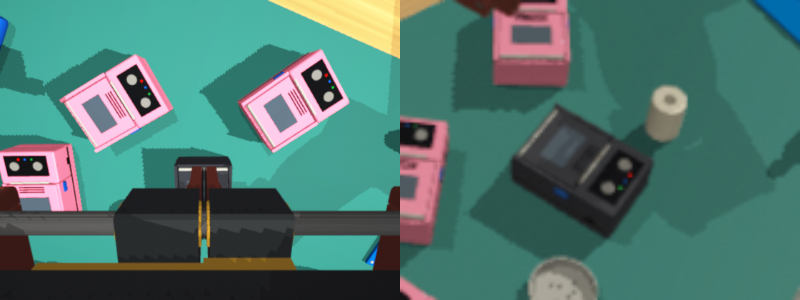

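The scene crop shows the lid level and flush with the deck, and the printer and bystanders where they were. The arm is clear.

```bash
python3 -c "from workcell import ctrl; print(ctrl.close_job())"
```

```text
the job is handed in; nothing more can be done
None
```

I pressed the reset key fully home, held it for about 1.6 s and let it spring back, then pushed the lid shut; the printer looked unmoved, and the job was handed in at about 13.6 s.

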